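Stack the tote tray on its parts case and latch it

ROBOT

A 6-joint arm with a two-finger parallel gripper is mounted at the origin on the work surface. World frame = base frame: x ahead of the robot, y to its left, z up, the work surface at z = 0. Lengths are in m, angles in rad, forces in N, time in s.
With the tool pointing down it reaches from about 0.425 to 0.95 m from the base axis. Payload 3.5 kg.
Tool frame: the origin (TCP) lies at the very end of the fingers, on their centre line; the grasp point (between the pads) lies ctrl.pinch_z behind it (ctrl.pinch_z is the distance from the TCP to the grasp point, in m); z points along the fingers, y is the line along which they close (so a half turn about z gives the same grasp; the last joint's range is limited). The gripper opens to 85 mm and grips with 20 to 120 N. Pads are 22 mm wide; open, the fingers measure 114 mm over their backs; the gripper's body (76 mm by 85 mm) begins 54 mm behind the grasp point. The pads swing forward as they close: fully open they stand 13 mm farther back than shut.
Start: joints at [0.977, 0.286, 1.577, -0, 1.279, -0.15], TCP at [0.29, 0.61, 0.231] pointing down, gripper open.
Joint ranges: [-2.77, 2.77], [-0.9, 2.22], [0.21, 2.48], [-1.53, 4.67], [0.24, 2.81], [-2.84, 2.84]. Speed limits (rad/s): [2.79, 2.79, 3.14, 3.14, 3.14, 3.14].

INTERFACE

Orientations are given as a unit quaternion [x, y, z, w].
In Python, from plant import ctrl gives the robot as it stands.
- The arm moves only by the tool move_tool, called after "Call:" as name(argument=value, ...), one argument or row to a line, values as JSON. Schema: {"type":"object","properties":{"rows":{"type":"string"},"clamp_n":{"type":"number"},"only":{"type":"string"},"quiet":{"type":"boolean"},"lines":{"type":"string"}},"required":["rows"],"additionalProperties":false}. rows is a string of 1 to 10 rows, parted by semicolons, with the numbers parted by commas; each row has 7 numbers: dx, dy, dz in a scale on which 1.0 is 1 m, then a rotation vector rx, ry, rz in fractions of the full range, 1 being pi/2 rad, then the opening from 0.0 (shut) to 1.0 (fully open); each row is the pose to reach, as a shift and turn from the pose commanded when the call began, along the tool's axes at that moment; what a row does not reach only later rows make up. A row lasts 1/8 s, in which the tool goes at most 0.0625 m and 0.188 rad, less where a joint would pass 70% of its speed; a pose out of reach is approached as far as the arm can. The fingers move at their own pace and stop on an object; clamp_n is the grip in N (left out, the last holds). Time passes only in rows, so rows that do not move let the fingers close. The tool returns the time, the measured TCP pose, the force, the opening and the grip force at its end. only (a regular expression) keeps the lines of the reply that match it, lines (a string "A,B") keeps lines A to B, and quiet returns only ok. No shift or turn number may pass 1 either way. Input that does not fit is refused with a message, and nothing moves.
- ctrl.get_state(): the state, without advancing time (a new reading comes with each control period).
- ctrl.read_camera(name): name is "scene" or "top" or "wrist"; returns a dict with "pixels" (480x640x3 uint8, red, green, blue), "camera_matrix" (3x3 intrinsics, pixels), "xyz" and "orientation" of the camera in the world. Camera axes: x right, y down, z forward; pixel columns grow to the right and rows downward; lengths in m; the calibration is good to about 2 mm. A picture is of the moment at which its call begins. There is no depth.
- ctrl.sign_off(): hands the job in; it is judged then, once.
Trained networks look in the newest picture that a camera, given by its name, has taken for a name from the list of things; names that differ only in an ending like _2 or _b are one class to them, and where a whole thing is asked for, a point or a joint stands for the part that bears it (a point fixed in the world has none). Each returns a list of dicts, best first, with "conf" (0 to 1); they miss things now and then, are a little off and sometimes report something else, mostly with a low value. They report only what shows in the picture. A call takes as long as a camera call. They do not tell look-alikes from the thing itself.
- ctrl.recognise(camera, thing): "position" ([x, y, z] in m, in world coordinates, good to about 4 mm: the middle of the surface that is visible of it).
- ctrl.masks_of(camera, thing): "region" (480x640 bool, what is visible of it).
- ctrl.mark_of(camera, thing): "position" ([x, y, z] in m, in world coordinates, good to about 4 mm: a listed point, or the origin of a listed thing).
The state is a dict: "time": time; "qpos": joint angles; "dq": joint speeds; "joint_efforts": joint torques, N m; "eef_pos": TCP position; "tcp_rot": TCP orientation; "contact_force": force on the tool from outside, world axes, zero at the start; "wrist_torque": the same for the moment, N m; "opening": opening from 0.0 (shut) to 1.0 (fully open); "finger_force": force on a finger pad.
Only numpy, scipy, OpenCV 4.12 (cv2) and the standard library are available. Lean on these libraries where they do the work, as an engineer would, in place of code of your own. Each camera call takes 0.05 s, during which the arm holds its last target. There are 200 camera calls.

TASK

Pick up the tote tray by its handle and carry it level, with its jars, to the parts case in the locator frame; feel for the sockets without forcing anything and let all four corner lugs drop in, so that the tray sits fully home on the case's rim. Then swing the yellow latch fully closed over the tray's edge and let go. Press only gently (the plastic cracks at about 60 N), and leave the other things on the bench where they are.

Things in the scene. Friction and masses are not known exactly. Their poses are not given: they have to be found in the camera images.
- tray: Grey-blue tote tray to be stacked: outer 140 mm (its x) by 200 mm (its y), walls 45 mm high, with a black handle bar above the middle and four lugs under the corners, on which it stands on the bench. Origin: centre of its underside (10 mm above the bench as it stands), z up. Tray 0.3 to 0.6 kg; with the two jars in it up to 0.85 kg. Fits either way round.
- tray_handle (a point): Centre of the tray's handle bar, 94 mm above the underside. The bar runs along the tray's y, 18 mm thick (along x), 136 mm long, 24 mm high (82 to 106 mm above the underside), on two posts at y = +-60 mm. Pinch it across its thickness at the middle, from above.
- tray_lug (a point): Tip centre of one of the tray's four orange lugs, the one at x = +56, y = +86 mm, 10 mm below the underside; the others are at x = +-56, y = +-86 mm. Round, 10 mm long, 14 mm in diameter, tapering over the last 2 mm to 13 mm at the tip.
- tray_keeper (a point): Middle of the outer edge of the yellow keeper ledge on the tray's -x wall, 77 mm from the tray's centre; the ledge is 60 mm long, juts out 7 mm and lies 17 to 23 mm above the underside. The +x wall has the same. The latch hooks over the ledge's top.
- base: Low aluminium locator frame screwed to the bench, 172 mm (x) by 232 mm (y), 20 mm high. Origin: centre of its underside at bench level, z up. In it stands the open dark-blue parts case that takes the tray: 140 mm (x) by 200 mm (y), axes parallel to the frame's, rim 80 mm above the bench.
- rim_nominal (a point): Point of the FRAME 80 mm above its centre, where the middle of the case's rim would be if the case stood centred. The case is not measured: it stands off-centre, up to 8 mm in the frame's x and up to 8 mm in its y (never turned), so find the sockets by feel. Only a sideways push above about 30 N shifts it. Tray home: its underside lies on the rim, at this height.
- socket_nominal (a point): Mouth of the case's socket at x = +56, y = +86 mm, if the case stood centred (see rim_nominal); the others at x = +-56, y = +-86 mm. Square, 17 mm wide, 11 mm deep, in orange blocks 26 mm square flush with the rim: 1.5 mm clearance each way round a lug, 1.9 mm at its tip. With lugs standing on the blocks beside the sockets the tray is 10 mm above home.
- hinge_nominal (a point): Middle of the latch's hinge if the case stood centred: on the case's long side towards the robot, 82 mm from the case's centre along the frame's -x, 48 mm above the bench; it shifts with the case. The hinge axis is level, along y. The hook reaches over the keeper only when the tray is home; closed early it is in the tray's way.
- latch (a joint): Yellow latch, rad: 0 = closed (end stop: upright, hook over the keeper), 0.55 = leaning fully out towards -x; starts open at 0.35 to 0.55. A plate 50 mm wide (y) reaching 80 mm from its hinge; its end is bent outward into a rolled edge (closed: 91 mm from the case centre). Stays where put; 1 to 2 N at its end moves it: push the end level from outside, with the fingertips well below it.
- jar0: Clear jar with a red cap, 42 mm diameter, 48 mm high, loose in one compartment of the tray; origin at the centre of its underside.
- jar1: The same with a white cap, in the compartment diagonally across.
- punch_pliers: Bystander: red-handled hole-punch pliers lying on the bench, about 165 x 62 x 18 mm; origin at its underside, on its length.
- mallet: Bystander: small hammer with a wooden handle lying on the bench, about 250 mm long; origin at its underside, on its length.
- rivet_tub: Bystander: clear tub with a green cap, 40 mm diameter, 45 mm high, standing between the two places where tray and case stand; origin at its underside (middle).
- parts_box: Bystander: open clear box of brass rivets, 90 x 130 x 50 mm; origin at its underside (middle).
- eyelet_cup: Bystander: open clear bowl, 76 mm across, 45 mm high; origin at its underside (middle).
- strap_roll: Bystander: orange ring-shaped roll, 96 mm outside diameter, 25 mm high; origin at its underside (middle).
- screwdriver: Bystander: screwdriver with a yellow handle lying on the bench; origin at its underside, on its length.
Things that resemble listed ones, but are neither listed nor needed, are in the scene too. What is shaped like the tray but green is not meant.

How it is judged:
On the way, in this order (a step that is already met when the one before it is completed fails the run):
1. the tray is lifted clear of the bench by its handle (height (world z) of tray above 0.03 m and contact force between the fingers and tray above 1 N), for 0.2 s.
2. the tray is home on the case: all four lugs in their sockets, level, latch still open (z of tray in the frame of base between 0.077 and 0.0822 m and x of tray in the frame of base between -0.011 and 0.011 m and y of tray in the frame of base between -0.011 and 0.011 m and angle between tray's own z axis and vertical below 0.02 rad and angle between the x axis of tray and the x axis of base, either way round below 0.05 rad and value of joint latch above 0.2 rad), for 0.3 s.
At the end, for the whole second after the job is handed in: Tray home: origin 77-82.2 mm above the frame's, within 11 mm of its centre in x and y, tilt under 0.02 rad, turned under 0.05 rad; latch under 0.08 rad; jars upright (0.2 rad) in the tray, within 100 mm of its origin; tray at rest, gripper clear of everything (z of tray in the frame of base between 0.077 and 0.0822 m and x of tray in the frame of base between -0.011 and 0.011 m and y of tray in the frame of base between -0.011 and 0.011 m and angle between tray's own z axis and vertical below 0.02 rad and angle between the x axis of tray and the x axis of base, either way round below 0.05 rad and value of joint latch below 0.08 rad and linear speed of tray below 0.02 m/s and contact force between the fingers and tray below 0.2 N and contact force between the fingers and base below 0.2 N and distance between each of jar0, jar1 and tray below 0.1 m and angle between each of jar0, jar1's own z axis and vertical below 0.2 rad); the robot touches nothing.
It fails at once if the tray is pressed or dropped onto the case, frame or latch with more than 60 N (contact force between tray and base above 60 N).
It fails at once if the fingers push on the case, frame or latch with more than 60 N (contact force between the fingers and base above 60 N).
It fails at once if the tray is tipped by more than 0.35 rad, or a jar by more than 0.6 rad (angle between tray's own z axis and vertical above 0.35 rad or angle between any of jar0, jar1's own z axis and vertical above 0.6 rad).
It fails at once if another thing on the bench is moved by more than 30 mm (distance of any of punch_pliers, mallet, rivet_tub, parts_box, eyelet_cup, strap_roll, screwdriver from where it was at the start of the episode above 0.03 m).
It also fails if it takes over 72 s, if anything falls off the work surface, if the arm or the gripper's body presses on something with over 40 N, if the wrist force passes 120 N, or if a joint passes its speed limit or range.

## Working session

There is one attempt and no reset: what is moved stays moved. The work goes in short steps, Python scripts to look and compute and a tool call to move; the robot and the scene stay as the last step left them, time stands still between calls to the robot, and variables do not carry over. Pictures are saved under pics/ and viewed, at most 10 in all, crops included, and the job is handed in when it is done.

```bash
mkdir -p pics; ls; python3 - <<'E'
from plant import ctrl
import cv2
s=ctrl.get_state(); print(s, ctrl.pinch_z)
for c in ["scene","top"]:
    r=ctrl.read_camera(c); cv2.imwrite(f"pics/{c}0.png",r["pixels"][:,:,::-1]); print(c,r["xyz"])
    for t in ["tray","tray_handle","tray_lug","tray_keeper","base","rim_nominal","socket_nominal","hinge_nominal","rivet_tub","jar0","jar1"]:
        print(t,[(d["position"].round(3).tolist() if hasattr(d["position"],'round') else [round(x,3) for x in d["position"]],round(d["conf"],2)) for d in ctrl.mark_of(c,t)][:4])
E
```

```text
pics
{'time': 0.0, 'qpos': array([ 9.76991006e-01,  2.87227735e-01,  1.57816232e+00,  1.39002718e-05,
        1.27858168e+00, -1.50047940e-01]), 'dq': array([ 0.00050377, -0.00010767, -0.00041795, -0.00031802,  0.00013543,
        0.00159496]), 'joint_efforts': array([ 7.95944788e-05, -4.05985773e+01, -2.92624676e+01, -2.18496884e-04,
        5.77374478e-03, -1.94604567e-06]), 'eef_pos': array([0.28943555, 0.60908135, 0.22991373]), 'tcp_rot': array([ 2.20064451e-01,  9.75484609e-01, -1.10579269e-03, -4.38490425e-04]), 'contact_force': array([0.71178326, 0.56137506, 0.59642235]), 'wrist_torque': array([-0.02423959, -0.03219506, -0.04617778]), 'finger_force': 0.0, 'opening': 1.0037102673933531} 0.0187
scene [ 0.90922685 -0.63751011  0.81363371]
tray [([0.18, 0.307, 0.011], 0.75), ([0.595, 0.163, 0.009], 0.61), ([0.638, 0.253, -0.001], 0.51)]
tray_handle [([0.594, 0.16, 0.102], 0.95), ([0.177, 0.3, 0.103], 0.86)]
tray_lug [([0.274, 0.34, -0.0], 0.87), ([0.635, 0.254, -0.001], 0.67), ([0.622, -0.096, 0.08], 0.4)]
tray_keeper [([0.516, 0.147, 0.028], 0.83), ([0.56, -0.178, 0.082], 0.71), 
[... 609 characters left out ...]
01], 0.72)]
tray_handle [([0.175, 0.308, 0.099], 0.95), ([0.595, 0.163, 0.103], 0.68)]
tray_lug [([0.276, 0.342, 0.0], 0.88), ([0.633, 0.255, 0.0], 0.78)]
tray_keeper [([0.516, 0.149, 0.033], 0.64), ([0.599, 0.158, 0.014], 0.6), ([0.116, 0.348, 0.03], 0.56)]
base [([0.568, -0.177, -0.001], 0.63)]
rim_nominal [([0.557, -0.18, 0.08], 0.72)]
socket_nominal [([0.621, -0.096, 0.08], 0.83), ([0.478, -0.18, 0.043], 0.37)]
hinge_nominal [([0.478, -0.178, 0.043], 0.86), ([0.517, 0.149, 0.032], 0.41)]
rivet_tub [([0.593, 0.0, -0.004], 0.64), ([0.6, 0.158, 0.016], 0.46)]
jar0 [([0.629, 0.21, 0.009], 0.71), ([0.565, 0.092, 0.013], 0.68)]
jar1 [([0.629, 0.21, 0.009], 0.71), ([0.565, 0.092, 0.013], 0.68)]
```

View pics/scene0.png

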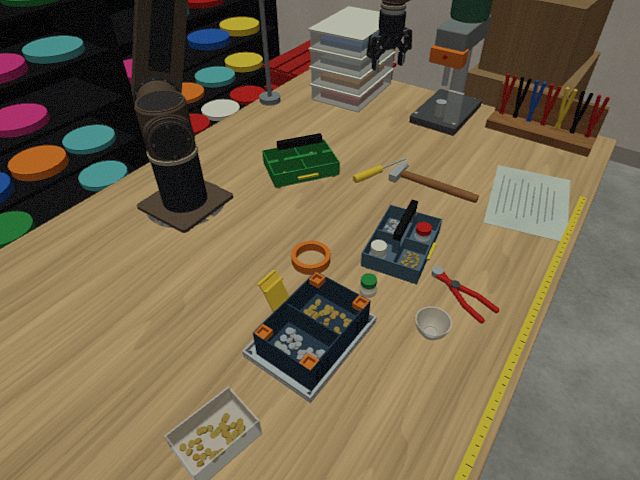

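View pics/top0.png

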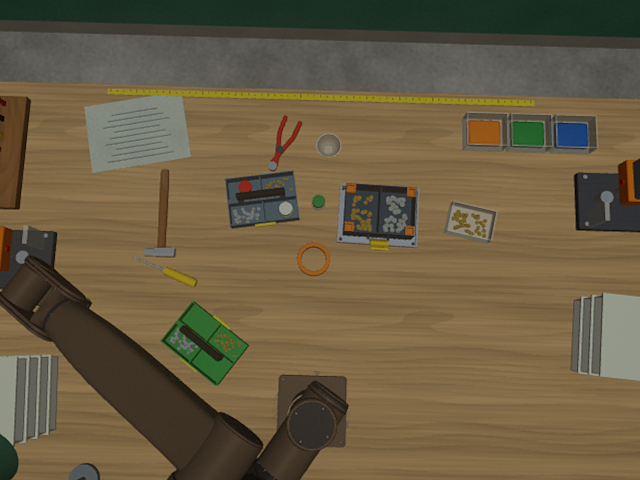

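The scene shows the grey-blue tray with its jars (scene px ~400,242; top px 262,198) and the frame with its case and orange blocks (scene ~312,330; top 379,213). The green decoy is at scene ~300,160. The tray detections at (0.595, 0.16) and base detections at (0.56, -0.178) match this. I'll refine with colour and write a helper.

```bash
cat > h.py <<'E'
from plant import ctrl
import numpy as np, cv2
from scipy.spatial.transform import Rotation as Ro
def to(x,y,z,yaw):
    "rows' end shift/turn from the measured pose; yaw = world direction of tool y (tool down)"
    s=ctrl.get_state(); R0=Ro.from_quat(s["tcp_rot"])
    c,n=np.cos(yaw),np.sin(yaw)
    R=Ro.from_matrix(np.array([[-n*-1,c,0],[-c,n,0],[0,0,-1]]))  # x=(n,-c), y=(c,n), z=down
    Ro2=R*Ro.from_euler('z',np.pi)
    best=min((R0.inv()*q for q in (R,Ro2)),key=lambda q:q.magnitude())
    print("move",R0.inv().apply(np.array([x,y,z])-s["eef_pos"]).round(4).tolist(),best.as_rotvec().round(3).tolist())
def ray(r,uv,z):
    K=np.array(r["camera_matrix"]);R=Ro.from_quat(r["orientation"]).as_matrix();o=np.array(r["xyz"])
    d=np.c_[np.atleast_2d(uv),np.ones(len(np.atleast_2d(uv)))]@np.linalg.inv(K).T@R.T
    return o+d*((z-o[2])/d[:,2])[:,None]
def proj(r,P):
    K=np.array(r["camera_matrix"]);R=Ro.from_quat(r["orientation"]).as_matrix()
    p=(np.atleast_2d(P)-np.array(r["xyz"]))@R@K.T; return p[:,:2]/p[:,2:]
def blobs(r,lo,hi,amin=20):
    m=cv2.inRange(cv2.cvtColor(r["pixels"],cv2.COLOR_RGB2HSV),lo,hi)
    n,_,st,ce=cv2.connectedComponentsWithStats(m)
    return [(ce[i],st[i]) for i in range(1,n) if st[i,4]>=amin]
E
python3 - <<'E'
from h import *
r=ctrl.read_camera("top")
for c,st in blobs(r,(5,150,90),(15,255,255)): print("or",c.round(1),st,ray(r,c,.08).round(4))
r=ctrl.read_camera("wrist"); s=ctrl.get_state()
print("cam rel tool",Ro.from_quat(s["tcp_rot"]).inv().apply(np.array(r["xyz"])-s["eef_pos"]),(Ro.from_quat(s["tcp_rot"]).inv()*Ro.from_quat(r["orientation"])).as_matrix().round(2),r["camera_matrix"])
to(.56,-.178,.40,0)
to(.595,.16,.40,.15)
E
```

```text
or [ 10.4 149.4] [   0   96   26  111 1858] [[0.709 0.884 0.08 ]]
or [484.  131.6] [468 120  33  24 709] [[ 0.8038 -0.4753  0.08  ]]
or [630.4 181.1] [626 160  14  42 265] [[ 0.6696 -0.8909  0.08  ]]
or [162.6 216.4] [158 173  10  74 239] [[0.5266 0.4348 0.08  ]]
or [350.8 187.8] [346 183  10  10  84] [[ 0.6255 -0.0941  0.08  ]]
or [410.9 191.9] [407 187   9  10  82] [[ 0.6189 -0.2652  0.08  ]]
or [348.5 225.9] [344 222  10   9  74] [[ 0.5153 -0.0898  0.08  ]]
or [  1.2 241.6] [  0 226   5  43 117] [[0.4412 0.8816 0.08  ]]
or [409.2 230.2] [405 226  10  10  80] [[ 0.5083 -0.2609  0.08  ]]
or [312.3 257.7] [297 242  33  34 315] [[0.4221 0.0093 0.08  ]]
cam rel tool [ 0.07993324 -0.00040581 -0.1421029 ] [[ 0.   -0.95 -0.31]
 [ 1.   -0.    0.  ]
 [-0.   -0.31  0.95]] [[383.25031469   0.         322.28037398]
 [  0.         383.25031469 236.72016515]
 [  0.           0.           1.        ]]Traceback (most recent call last):
  File "<stdin>", line 6, in <module>
  File "h.py", line 8, in to
    R=Ro.from_matrix(np.array([[-n*-1,c,0],[-c,n,0],[0,0,-1]]))  # x=(n,-c), y=(c,n), z=down
  File "scipy/spatial/transform/_rotation.pyx", line 1143, in scipy.spatial.transform._rotation.Rotation.from_matrix
ValueError: Non-positive determinant (left-handed or null coordinate frame) in rotation matrix 0: [[ 0.  1.  0.]
 [-1.  0.  0.]
 [ 0.  0. -1.]].
```

```bash
sed -i 's/\[\[-n\*-1,c,0\],\[-c,n,0\]/[[-n,c,0],[c,n,0]/; s/# x=.*/# x=(-n,c)/' h.py
python3 - <<'E'
from h import *
to(.567,-.178,.32,-.039)
to(.595,.16,.32,.15)
E
```

```text
move [-0.5885, -0.5923, -0.0887] [0.0, 0.0, 1.166]
move [-0.4687, -0.275, -0.0887] [-0.0, 0.0, 0.977]
```

Careful with the scale: turns go in shares of pi/2 rad. That gives: 1.166 rad / 1.5708 = 0.7423.

Call:
move_tool(
  rows="-0.29,-0.29,-0.088,0,0,0.3692,1;-0.29,-0.29,-0.088,0,0,0.3692,1;-0.29,-0.29,-0.088,0,0,0.3692,1;-0.29,-0.29,-0.088,0,0,0.3692,1;-0.29,-0.29,-0.088,0,0,0.3692,1;-0.29,-0.29,-0.088,0,0,0.3692,1;-0.5885,-0.5923,-0.0887,0,0,0.7423,1;-0.5885,-0.5923,-0.0887,0,0,0.7423,1;-0.5885,-0.5923,-0.0887,0,0,0.7423,1;-0.5885,-0.5923,-0.0887,0,0,0.7423,1",
)

```text
time: 2.55
eef_pos: [0.4953, 0.0261, 0.3158]
tcp_rot: [0.721, 0.693, 0.0, 0.0]
contact_force: [1.4, 0.0, -0.6]
opening: 0.996
finger_force: 0.0
```

```bash
python3 -c "
from h import *
to(.567,-.178,.32,-.039)"
```

```text
move [-0.201, 0.08, -0.0041] [0.001, -0.0, -0.002]
```

Call:
move_tool(
  rows="-0.201,0.08,0,0,0,0,1;-0.201,0.08,0,0,0,0,1;-0.201,0.08,0,0,0,0,1;-0.201,0.08,0,0,0,0,1;-0.201,0.08,0,0,0,0,1",
)

```text
time: 3.18
eef_pos: [0.5672, -0.1778, 0.3148]
tcp_rot: [0.722, 0.692, -0.0, -0.0]
contact_force: [-0.3, 0.4, 0.1]
opening: 1.0
finger_force: 0.0
```

```bash
python3 - <<'E'
from h import *
r=ctrl.read_camera("wrist"); cv2.imwrite("pics/w1.png",r["pixels"][:,:,::-1]); print(r["xyz"])
for c,st in blobs(r,(5,150,90),(15,255,255),60): print("or",c.round(1),st,ray(r,c,.08).round(4))
for t in ["base","rim_nominal","hinge_nominal","socket_nominal"]: print(t,[(np.round(d["position"],3),round(d["conf"],2)) for d in ctrl.mark_of("wrist",t)][:3])
E
```

```text
[ 0.56926094 -0.09912217  0.45690723]
or [172.5  31.6] [ 126    0  101   63 1935] [[ 0.4402 -0.025   0.08  ]]
or [389.1  98.3] [372  90  24  29  95] [[ 0.6316 -0.0884  0.08  ]]
or [382.5 104.1] [371  93  22  23 184] [[ 0.6255 -0.0932  0.08  ]]
or [259.5 104.3] [250  94  22  22 173] [[ 0.5112 -0.0885  0.08  ]]
or [269.3 272.4] [257 259  26  27 463] [[ 0.5061 -0.2577  0.08  ]]
or [373.4 272.5] [361 259  26  27 445] [[ 0.6169 -0.2625  0.08  ]]
base [(array([ 0.563, -0.181,  0.005]), 0.75)]
rim_nominal [(array([ 0.561, -0.177,  0.076]), 0.79), (array([ 0.594, -0.002,  0.   ]), 0.46)]
hinge_nominal []
socket_nominal [(array([ 0.622, -0.094,  0.082]), 0.57)]
```

View pics/w1.png

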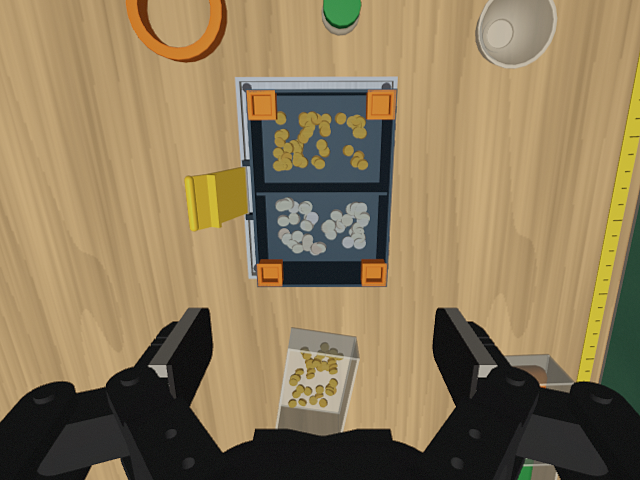

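The wrist view shows the case with blocks at px (262,104), (381,104), (270,272) and (373,272). The latch leans out to the left at (215,198). Next I fit the blocks more tightly.

```bash
python3 - <<'E'
from h import *
from scipy.optimize import least_squares
r=ctrl.read_camera("wrist")
m=cv2.inRange(cv2.cvtColor(r["pixels"],cv2.COLOR_RGB2HSV),(4,120,60),(18,255,255))
n,l,st,ce=cv2.connectedComponentsWithStats(cv2.morphologyEx(m,cv2.MORPH_CLOSE,np.ones((5,5))))
P=[]
for nom in [(-56,86),(56,86),(-56,-86),(56,-86)]:
    g=proj(r,[[.5665+nom[0]/1e3+.039*nom[1]/1e3,-.1765+nom[1]/1e3-.039*nom[0]/1e3,.08]])[0]
    k=min((i for i in range(1,n) if st[i,4]>150),key=lambda i:np.hypot(*(ce[i]-g)))
    c,sz,a=cv2.minAreaRect(np.argwhere(l==k)[:,::-1].astype(np.float32))
    p=ray(r,c,.08)[0]; P.append(p[:2]); print(nom,g.round(1),np.round(c,1),np.round(sz,1),round(a,1),p.round(4))
P=np.array(P);N=np.array([(-56,86),(56,86),(-56,-86),(56,-86)])/1e3
def f(q):
    c,s=np.cos(q[2]),np.sin(q[2]);return (N@np.array([[c,s],[-s,c]])+q[:2]-P).ravel()
o=least_squares(f,[.566,-.176,-.04]);print(o.x.round(4),(o.fun*1e3).round(1))
to(.595,.16,.36,.15); to(.595,.11,.3,.15)
E
```

```text
(-56, 86) [263.1 107.3] [263.  108.5] [29. 28.] 90.0 [ 0.5137 -0.0894  0.08  ]
(56, 86) [383.1 107.5] [378.  108.5] [34. 29.] -0.0 [ 0.6211 -0.0934  0.08  ]
(-56, -86) [270.4 276.8] [269.5 274.5] [27. 25.] 90.0 [ 0.5064 -0.2576  0.08  ]
(56, -86) [375. 277.] [373. 275.] [26. 26.] 90.0 [ 0.617  -0.2623  0.08  ]
[ 0.5646 -0.1757 -0.0358] [-2.   1.7  2.5  1.7 -0.9 -2.   0.4 -1.3]
move [0.3353, 0.0155, -0.0443] [0.0, 0.0, -0.187]
move [0.2854, 0.0174, 0.0157] [0.0, 0.0, -0.187]
```

In the tool's units: -0.187 rad / 1.5708 = -0.119.

Call:
move_tool(
  rows="0.335,0.0155,-0.02,0,0,-0.119,1;0.335,0.0155,-0.02,0,0,-0.119,1;0.335,0.0155,-0.02,0,0,-0.119,1;0.335,0.0155,-0.02,0,0,-0.119,1;0.335,0.0155,-0.02,0,0,-0.119,1;0.335,0.0155,-0.02,0,0,-0.119,1;0.335,0.0155,-0.02,0,0,-0.119,1",
)

```text
time: 4.35
eef_pos: [0.5949, 0.1609, 0.3357]
tcp_rot: [0.651, 0.759, 0.0, 0.0]
contact_force: [0.2, -0.6, -0.1]
opening: 1.0
finger_force: 0.0
```

```bash
python3 - <<'E'
from h import *
r=ctrl.read_camera("wrist"); cv2.imwrite("pics/w2.png",r["pixels"][:,:,::-1]); print(r["xyz"])
for t in ["tray","tray_handle","tray_keeper","tray_lug"]: print(t,[(np.round(d["position"],4),round(d["conf"],2)) for d in ctrl.mark_of("wrist",t)][:3])
m=ctrl.masks_of("wrist","tray_handle")
print([(d["conf"],d["region"].sum()) for d in m])
m=cv2.inRange(cv2.cvtColor(r["pixels"],cv2.COLOR_RGB2HSV),(0,0,0),(180,255,45))
n,l,st,ce=cv2.connectedComponentsWithStats(m)
for i in range(1,n):
    if st[i,4]>200: print(st[i],np.round(cv2.minAreaRect(np.argwhere(l==i)[:,::-1].astype(np.float32))[0],1))
E
```

```text
[0.5815483  0.238806   0.47780532]
tray [(array([0.5958, 0.1616, 0.0121]), 0.96), (array([ 0.5935, -0.0032,  0.0033]), 0.38)]
tray_handle [(array([0.5955, 0.1642, 0.1013]), 0.92)]
tray_keeper [(array([0.5186, 0.1462, 0.0333]), 0.57)]
tray_lug [(array([ 0.637 ,  0.2517, -0.0037]), 0.84), (array([0.627 , 0.2124, 0.0077]), 0.53), (array([ 0.56  , -0.1796,  0.0022]), 0.52)]
[(0.89, np.int64(1183)), (0.83, np.int64(20256))]
[ 274  125   58  140 2505] [302.5 194.5]
[    0   308   640   172 48229] [319.5 393.5]
[ 218  337  110   49 3410] [275.  360.6]
```

View pics/w2.png

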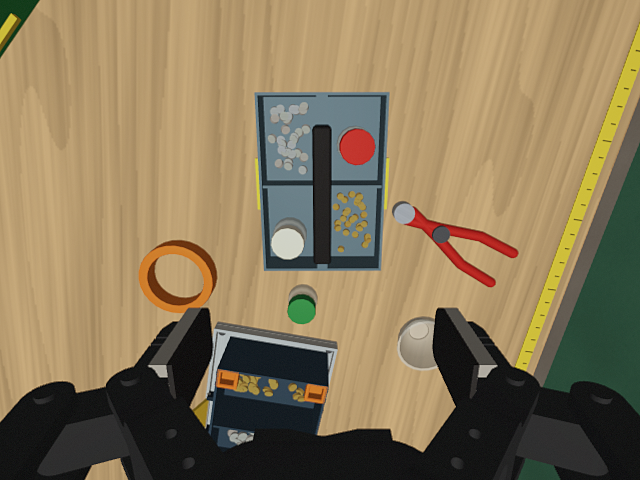

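The black handle bar runs from px (321,126) to (321,264), nearly vertical in the image. So the tool yaw already matches the tray.

```bash
python3 - <<'E'
from h import *
r=ctrl.read_camera("wrist")
m=max((d for d in ctrl.masks_of("wrist","tray_handle") if d["region"].sum()<6000),key=lambda d:d["conf"])["region"]
v=np.argwhere(m);print("mask",v.min(0),v.max(0))
g=cv2.cvtColor(r["pixels"],cv2.COLOR_RGB2GRAY); 
rows=[135,150,165,200,220,240,255];uv=[]
for y in rows:
    x=np.where(g[y,300:345]<40)[0]+300; uv.append((x.mean(),y)); print(y,x.min(),x.max(),ray(r,(x.mean(),y),.116)[0].round(4))
p=ray(r,uv,.116);d=np.polyfit(p[:,1],p[:,0],1);print("yaw",-d[0],"x at .161",np.polyval(d,.161))
e=ray(r,[(321.5,125.5),(321.5,264.5)],.116);print(e.round(4),e.mean(0))
E
```

```text
mask [0 0] [54 35]
135 312 330 [0.5855 0.2165 0.116 ]
150 312 330 [0.587  0.2031 0.116 ]
165 313 330 [0.5895 0.1896 0.116 ]
200 313 330 [0.594  0.1566 0.116 ]
220 314 330 [0.5973 0.137  0.116 ]
240 314 330 [0.6003 0.1166 0.116 ]
255 314 331 [0.6032 0.1009 0.116 ]
yaw 0.15254760534531883 x at .161 0.5936834974036929
[[0.584  0.2247 0.116 ]
 [0.6037 0.0906 0.116 ]] [0.59380485 0.1576373  0.116     ]
```

```bash
python3 -c "
from h import *
to(.594,.159,.085,.151)"
```

```text
move [0.0019, -0.0015, 0.2503] [-0.0, 0.0, -0.004]
```

Call:
move_tool(
  rows="-0.002,-0.0015,0.06,0,0,0,1;-0.002,-0.0015,0.12,0,0,0,1;-0.002,-0.0015,0.17,0,0,0,1;-0.002,-0.0015,0.21,0,0,0,1;-0.002,-0.0015,0.235,0,0,0,1;-0.002,-0.0015,0.25,0,0,0,1;-0.002,-0.0015,0.25,0,0,0,1",
  clamp_n=70,
)

```text
time: 5.62
eef_pos: [0.594, 0.1558, 0.0845]
tcp_rot: [0.653, 0.757, -0.001, -0.001]
contact_force: [0.1, 0.1, -0.8]
opening: 0.997
finger_force: 0.0
```

Call:
move_tool(
  rows="0,0,0,0,0,0,0;0,0,0,0,0,0,0;0,0,0,0,0,0,0;0,0,0,0,0,0,0;0,0,0,0,0,0,0;0,0,0,0,0,0,0",
  clamp_n=70,
)

```text
time: 6.38
eef_pos: [0.5952, 0.1563, 0.0861]
tcp_rot: [0.653, 0.757, 0.001, 0.001]
contact_force: [1.8, 0.2, 2.9]
opening: 0.198
finger_force: 69.4
```

Call:
move_tool(
  rows="0,0,-0.01,0,0,0,0;0,0,-0.03,0,0,0,0;0,0,-0.06,0,0,0,0;0,0,-0.1,0,0,0,0;0,0,-0.135,0,0,0,0;0,0,-0.155,0,0,0,0;0,0,-0.155,0,0,0,0;0,0,-0.155,0,0,0,0",
  clamp_n=80,
)

```text
time: 7.38
eef_pos: [0.5932, 0.156, 0.238]
tcp_rot: [0.653, 0.757, -0.002, -0.001]
contact_force: [0.9, 0.0, -7.6]
opening: 0.196
finger_force: 78.5
```

```bash
python3 - <<'E'
from h import *
r=ctrl.read_camera("wrist"); cv2.imwrite("pics/w3.png",r["pixels"][:,:,::-1])
s=ctrl.get_state();R=Ro.from_quat(s["tcp_rot"]);print(s["contact_force"],s["wrist_torque"],R.as_matrix().round(4).tolist())
for t in ["tray","tray_handle","tray_keeper"]: print(t,[(np.round(R.inv().apply(d["position"]-s["eef_pos"]),4),round(d["conf"],2)) for d in ctrl.mark_of("wrist",t)][:3])
to(.566,-.1765,.24,-.038)
E
```

```text
[ 0.66196714 -0.25752981 -7.37079154] [-0.02862639  0.01887937 -0.00398394] [[-0.1474, 0.9891, -0.0051], [0.9891, 0.1474, -0.0005], [0.0003, -0.0051, -1.0]]
tray [(array([ 0.0048, -0.0005,  0.0697]), 0.84), (array([ 0.0053, -0.0014, -0.0182]), 0.58)]
tray_handle [(array([ 0.0079,  0.0033, -0.0182]), 0.79)]
tray_keeper [(array([ 0.0021, -0.08  ,  0.057 ]), 0.81)]
move [-0.3248, -0.0763, -0.0015] [-0.003, 0.0, 0.186]
```

View pics/w3.png

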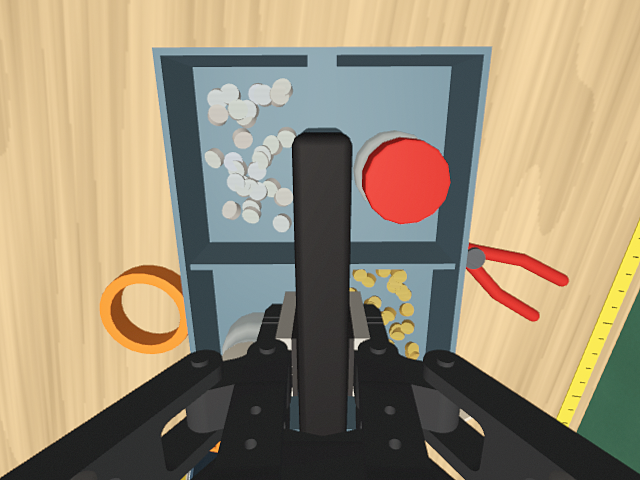

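The tray hangs level in the grip. Its far rim corners are at px (153,48) and (491,47). I'll use them to get the tray offset in the tool frame.

```bash
python3 - <<'E'
from h import *
r=ctrl.read_camera("wrist");s=ctrl.get_state();R=Ro.from_quat(s["tcp_rot"])
f=lambda uv,z:(R.inv().apply(ray(r,uv,z)-s["eef_pos"])*1e3).round(1).tolist()
print("rim corners",f([(153,48),(491,47),(160,90),(485,90),(185,240),(466,240)],s["eef_pos"][2]-.0301))
z=s["eef_pos"][2]-.0751+.106
print("bar top far end",f([(293,134),(350,134),(321.5,130)],z))
print("keep",np.round(s["eef_pos"],4))
E
```

```text
rim corners [[104.3, -70.3, 30.3], [104.6, 67.0, 29.9], [88.3, -69.5, 30.3], [88.3, 66.7, 29.9], [22.0, -66.3, 30.3], [22.2, 66.3, 29.9]]
bar top far end [[73.5, -9.6, -30.9], [73.5, 6.3, -30.9], [74.6, -1.7, -30.9]]
keep [0.5939 0.1561 0.2387]
```

In the tool's units: -0.003 rad / 1.5708 = -0.0019.

```bash
python3 -c "
from h import *
to(.5661,-.182,.24,-.038)"
```

```text
move [-0.3303, -0.0773, -0.0011] [-0.003, 0.0, 0.186]
```

Call:
move_tool(
  rows="-0.02,-0.005,0,0,0,0.0064,0;-0.06,-0.014,0,0,0,0.021,0;-0.11,-0.026,0,0,0,0.0382,0;-0.16,-0.037,0,0,0,0.0573,0;-0.21,-0.049,0,0,0,0.0751,0;-0.26,-0.06,0,0,0,0.0929,0;-0.3,-0.07,0,0,0,0.1082,0;-0.32,-0.075,0,-0.0013,0,0.1165,0;-0.329,-0.077,0,-0.0019,0,0.119,0;-0.33,-0.077,0,-0.0019,0,0.119,0",
  clamp_n=80,
)

```text
time: 8.88
eef_pos: [0.5669, -0.1814, 0.2402]
tcp_rot: [0.721, 0.693, 0.001, 0.001]
contact_force: [-0.3, 1.8, -7.5]
opening: 0.197
finger_force: 78.6
```

```bash
python3 -c "
from h import *
to(.5661,-.182,.185,-.038);s=ctrl.get_state();print(s['contact_force'],Ro.from_quat(s['tcp_rot']).as_matrix()[2])"
```

```text
move [-0.0007, -0.0009, 0.0552] [0.003, -0.001, -0.001]
[-0.29584638  1.82757011 -7.48911275] [ 0.00113974  0.00269698 -0.99999571]
```

In the tool's units: 0.001 rad / 1.5708 = 0.0006.

Call:
move_tool(
  rows="0,-0.001,0.02,0.0006,0,0,0;0,-0.001,0.045,0.0006,0,0,0;0,-0.001,0.058,0.0006,0,0,0;0,-0.001,0.066,0.0006,0,0,0;0,-0.001,0.066,0.0006,0,0,0",
  clamp_n=80,
)

```text
time: 9.5
eef_pos: [0.566, -0.1811, 0.1738]
tcp_rot: [0.721, 0.693, 0.001, 0.0]
contact_force: [0.5, -1.3, -7.2]
opening: 0.197
finger_force: 78.6
```

```bash
python3 - <<'E'
from h import *
r=ctrl.read_camera("scene");p=r["pixels"][:,:,::-1][200:400,220:420]
cv2.imwrite("pics/s4.png",cv2.resize(p,(800,800),interpolation=cv2.INTER_CUBIC)[60:660])
to(.5661,-.182,.165,-.038)
E
```

```text
move [-0.0005, -0.0004, 0.0097] [0.003, -0.0, -0.001]
```

View pics/s4.png

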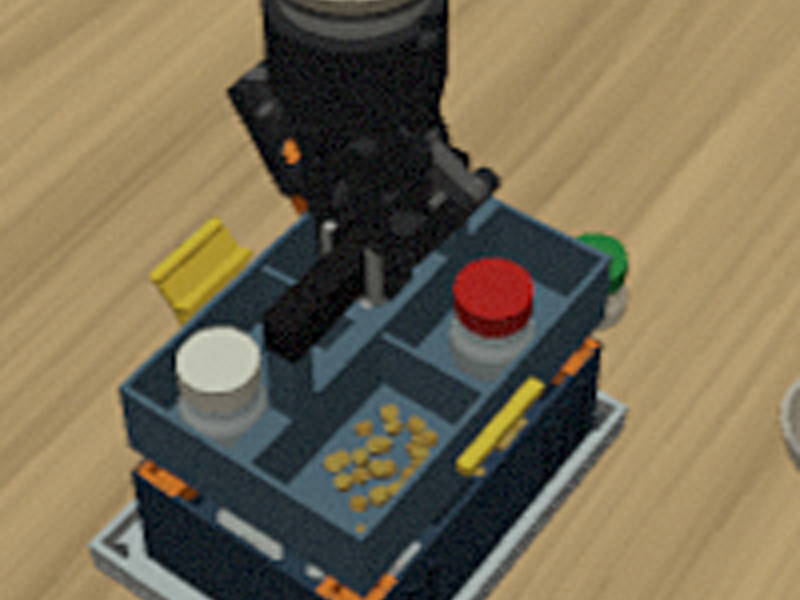

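The tray hovers right over the case, with its front corner at (365,540) directly above the case's corner. Now I lower it gently and feel for the sockets.

In the tool's units: 0.002 rad / 1.5708 = 0.0013.

Call:
move_tool(
  rows="0,0,0.003,0.0013,0,0,0;0,0,0.005,0.0013,0,0,0;0,0,0.0065,0.0013,0,0,0;0,0,0.008,0.0013,0,0,0;0,0,0.0085,0.0013,0,0,0;0,0,0.0085,0.0013,0,0,0",
  clamp_n=80,
)

```text
time: 10.3
eef_pos: [0.5662, -0.1816, 0.1658]
tcp_rot: [0.721, 0.693, 0.0, -0.0]
contact_force: [-0.3, -0.1, -7.9]
opening: 0.198
finger_force: 78.6
```

```bash
python3 -c "
from h import *
s=ctrl.get_state();print(s['eef_pos'],s['contact_force'],s['wrist_torque'])"
```

```text
[ 0.56616105 -0.18155243  0.16581173] [-0.2507703  -0.08847631 -7.91488861] [ 0.02440744  0.00086277 -0.02832055]
```

Call:
move_tool(
  rows="0,0,0.001,0,0,0,0;0,0,0.002,0,0,0,0;0,0,0.002,0,0,0,0",
  clamp_n=80,
)

```text
time: 10.68
eef_pos: [0.5661, -0.1815, 0.1637]
tcp_rot: [0.721, 0.693, 0.0, -0.0]
contact_force: [-0.6, 0.9, -6.4]
opening: 0.197
finger_force: 78.6
```

```bash
python3 -c "
from h import *
s=ctrl.get_state();print(s['eef_pos'],s['contact_force'],s['wrist_torque'])"
```

```text
[ 0.56608015 -0.18152348  0.16367942] [-0.61577277  0.93992005 -6.37156348] [-0.0912342   0.07458738 -0.05322897]
```

Call:
move_tool(
  rows="0,0,0.001,0,0,0,0;0,0,0.002,0,0,0,0;0,0,0.002,0,0,0,0",
  clamp_n=80,
)

```text
time: 11.05
eef_pos: [0.5661, -0.1815, 0.1617]
tcp_rot: [0.721, 0.693, 0.0, -0.0]
contact_force: [0.2, 0.2, -7.3]
opening: 0.197
finger_force: 78.6
```

```bash
python3 -c "
from h import *
s=ctrl.get_state();print(s['eef_pos'],s['contact_force'],s['wrist_torque'])"
```

```text
[ 0.56607322 -0.18150464  0.16165118] [ 0.18227894  0.15297904 -7.34250082] [ 0.03039557  0.01055467 -0.01044621]
```

Call:
move_tool(
  rows="0,0,0.001,0,0,0,0;0,0,0.002,0,0,0,0;0,0,0.003,0,0,0,0;0,0,0.003,0,0,0,0",
  clamp_n=80,
)

```text
time: 11.55
eef_pos: [0.5661, -0.1815, 0.1587]
tcp_rot: [0.721, 0.693, 0.0, -0.0]
contact_force: [-0.8, -0.4, -6.8]
opening: 0.196
finger_force: 78.6
```

```bash
python3 -c "
from h import *
s=ctrl.get_state();print(s['eef_pos'],s['contact_force'],s['wrist_torque'])"
```

```text
[ 0.56607912 -0.1814991   0.15867965] [-0.76533266 -0.40485479 -6.77776375] [-0.08868726  0.00811279  0.01525244]
```

The lugs are in on the first try. I'll lower the rest until the tray rests on the rim.

Call:
move_tool(
  rows="0,0,0.001,0,0,0,0;0,0,0.002,0,0,0,0;0,0,0.003,0,0,0,0;0,0,0.003,0,0,0,0",
  clamp_n=80,
)

```text
time: 12.05
eef_pos: [0.5662, -0.1816, 0.1562]
tcp_rot: [0.721, 0.693, 0.0, -0.0]
contact_force: [-0.1, 0.2, -5.6]
opening: 0.194
finger_force: 78.9
```

```bash
python3 -c "
from h import *
s=ctrl.get_state();print(s['eef_pos'],s['contact_force'],s['wrist_torque'])"
```

```text
[ 0.56622913 -0.18160002  0.15619685] [-0.08769285  0.20791965 -5.61503839] [0.09307667 0.14868461 0.00625413]
```

Call:
move_tool(
  rows="0,0,0.0005,0,0,0,0;0,0,0.001,0,0,0,0;0,0,0.001,0,0,0,0",
  clamp_n=40,
)

```text
time: 12.42
eef_pos: [0.5663, -0.1816, 0.1562]
tcp_rot: [0.721, 0.693, 0.0, -0.0]
contact_force: [-4.8, 2.1, 2.0]
opening: 0.193
finger_force: 80.0
```

```bash
python3 -c "
from h import *
s=ctrl.get_state();print(s['eef_pos'],s['contact_force'],s['wrist_torque'])"
```

```text
[ 0.56626231 -0.18160493  0.15616026] [-4.82960675  2.08338197  1.97105635] [ 0.28837979  0.73382408 -0.01412693]
```

Call:
move_tool(
  rows="0,0,0,0,0,0,0.4;0,0,0,0,0,0,0.7;0,0,0,0,0,0,0.8;0,0,-0.01,0,0,0,0.8;0,0,-0.04,0,0,0,0.8;0,0,-0.09,0,0,0,0.8;0,0,-0.15,0,0,0,0.8;0,0,-0.2,0,0,0,0.8",
)

```text
time: 13.42
eef_pos: [0.5664, -0.1817, 0.3586]
tcp_rot: [0.721, 0.693, 0.001, 0.002]
contact_force: [0.6, -0.4, 0.3]
opening: 0.799
finger_force: 0.0
```

```bash
python3 - <<'E'
from h import *
r=ctrl.read_camera("wrist"); cv2.imwrite("pics/w5.png",r["pixels"][:,:,::-1])
for c in ["wrist","scene","top"]:
    if c!="wrist": ctrl.read_camera(c)
    for t in ["tray","tray_keeper","hinge_nominal","latch"]: print(c,t,[(np.round(d["position"],4),round(d["conf"],2)) for d in (ctrl.recognise if t=="latch" else ctrl.mark_of)(c,t)][:2])
E
```

```text
wrist tray [(array([ 0.5669, -0.1768,  0.0821]), 0.69)]
wrist tray_keeper [(array([ 0.4863, -0.1769,  0.1025]), 0.72)]
wrist hinge_nominal [(array([ 0.4786, -0.1784,  0.0477]), 0.95)]
wrist latch [(array([ 0.4675, -0.1767,  0.1105]), 0.91)]
scene tray [(array([ 0.5646, -0.1723,  0.0793]), 0.9), (array([0.1783, 0.3082, 0.0105]), 0.57)]
scene tray_keeper [(array([ 0.4889, -0.1758,  0.0992]), 0.92)]
scene hinge_nominal [(array([ 0.4785, -0.1757,  0.0533]), 0.76)]
scene latch [(array([ 0.4627, -0.1742,  0.107 ]), 0.9)]
top tray [(array([0.1718, 0.3043, 0.0104]), 0.7), (array([ 0.7583, -0.0294,  0.0048]), 0.31)]
top tray_keeper [(array([0.1164, 0.3491, 0.0319]), 0.66)]
top hinge_nominal []
top latch [(array([ 0.4889, -0.2239,  0.0098]), 0.68), (array([0.7712, 0.1168, 0.0123]), 0.59)]
```

View pics/w5.png

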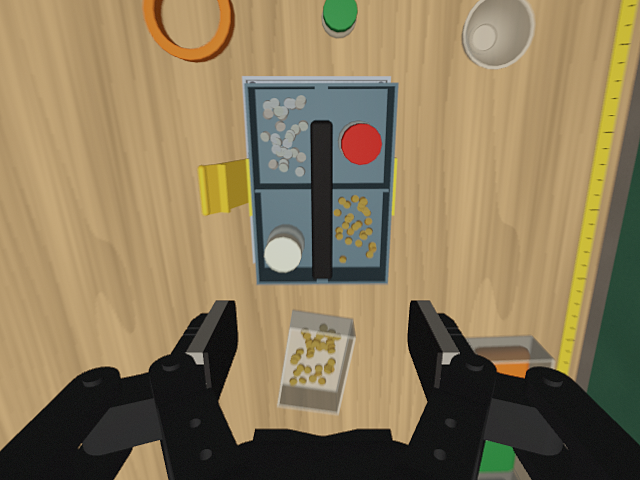

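The tray is home: rim square over the case, jars upright, and the latch still open at px (222,187). Next I go to the robot side of the latch with the gripper shut, turned 90° so the finger sides push.

```bash
python3 -c "
from h import *
print(ctrl.get_state()['qpos'].round(3)); to(.402,-.171,.25,1.533); to(.402,-.171,.25,1.5);"
```

```text
[-0.481  0.042  1.631  0.     1.469 -0.442]
move [0.0041, -0.1644, 0.1046] [-0.001, 0.0, 1.57]
move [0.0041, -0.1644, 0.1046] [-0.0, -0.001, -1.539]
```

In the tool's units: -1.57 rad / 1.5708 = -0.9995.

Call:
move_tool(
  rows="0,-0.03,0,0,0,-0.1146,0;0,-0.06,0,0,0,-0.2292,0;0,-0.09,0.01,0,0,-0.3438,0;0,-0.12,0.02,0,0,-0.4584,0;0.004,-0.15,0.04,0,0,-0.573,0;0.004,-0.164,0.06,0,0,-0.6875,0;0.004,-0.164,0.08,0,0,-0.8021,0;0.004,-0.164,0.1,0,0,-0.9167,0;0.004,-0.164,0.1,0,0,-0.9995,0;0.004,-0.164,0.1,0,0,-0.9995,0",
)

```text
time: 15.42
eef_pos: [0.4024, -0.1712, 0.2548]
tcp_rot: [0.021, 1.0, 0.0, -0.0]
contact_force: [1.3, 0.4, -0.3]
opening: 0.001
finger_force: 0.0
```

```bash
python3 -c "
from h import *
print(ctrl.get_state()['qpos'].round(3)); to(.402,-.171,.088,1.533)"
```

```text
[-0.635 -0.284  2.104  0.     1.321 -2.165]
move [0.0004, 0.0001, 0.1668] [0.0, -0.0, -0.004]
```

Call:
move_tool(
  rows="0,0,0.04,0,0,0,0;0,0,0.08,0,0,0,0;0,0,0.12,0,0,0,0;0,0,0.15,0,0,0,0;0,0,0.166,0,0,0,0;0,0,0.166,0,0,0,0",
)

```text
time: 16.18
eef_pos: [0.4022, -0.171, 0.0884]
tcp_rot: [0.02, 1.0, 0.001, -0.001]
contact_force: [-0.7, 0.3, 0.2]
opening: -0.003
finger_force: 0.0
```

```bash
python3 - <<'E'
from h import *
r=ctrl.read_camera("scene");p=r["pixels"][:,:,::-1][200:350,200:400]
cv2.imwrite("pics/s6.png",cv2.resize(p,(800,600),interpolation=cv2.INTER_CUBIC))
E
```

```text
(no output)
```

View pics/s6.png

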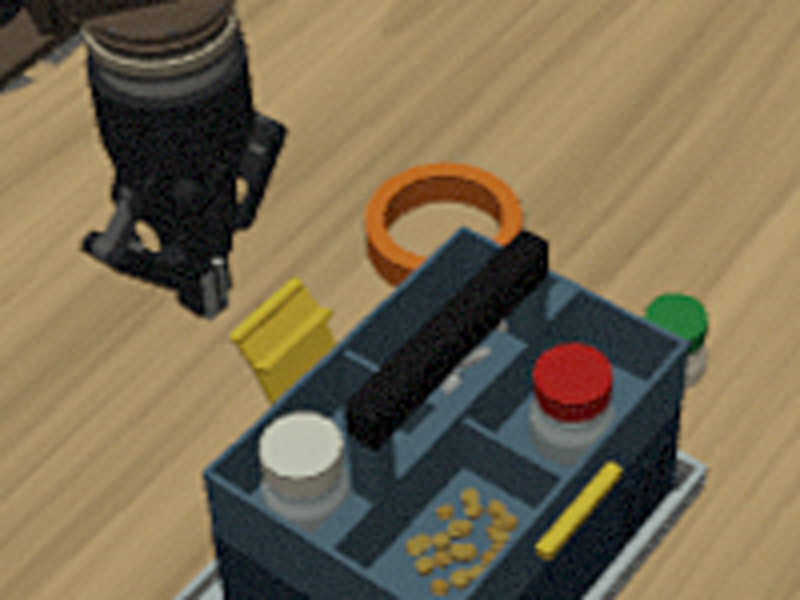

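The shut fingers at (210,290) are outside the open latch at (285,340), and clear of everything. Now the gentle push.

Call:
move_tool(
  rows="-0.01,0,0,0,0,0,0;-0.02,0,0,0,0,0,0;-0.027,0,0,0,0,0,0;-0.034,0,0,0,0,0,0;-0.04,0,0,0,0,0,0;-0.045,0,0,0,0,0,0",
)

```text
time: 16.98
eef_pos: [0.4477, -0.1729, 0.0888]
tcp_rot: [0.02, 1.0, 0.0, -0.0]
contact_force: [-1.8, 0.4, 0.5]
opening: -0.002
finger_force: 0.5
```

Call:
move_tool(
  rows="-0.004,0,0,0,0,0,0;-0.008,0,0,0,0,0,0;-0.01,0,0,0,0,0,0;-0.01,0,0,0,0,0,0",
)

```text
time: 17.48
eef_pos: [0.4576, -0.1733, 0.0888]
tcp_rot: [0.02, 1.0, 0.0, 0.0]
contact_force: [0.6, 0.0, 0.0]
opening: -0.001
finger_force: 0.0
```

Call:
move_tool(
  rows="-0.002,0,0,0,0,0,0;-0.004,0,0,0,0,0,0;-0.004,0,0,0,0,0,0",
)

```text
time: 17.85
eef_pos: [0.4616, -0.1735, 0.0889]
tcp_rot: [0.02, 1.0, 0.0, 0.0]
contact_force: [-0.7, -0.8, -0.6]
opening: -0.001
finger_force: 0.0
```

Call:
move_tool(
  rows="-0.001,0,0,0,0,0,0;-0.002,0,0,0,0,0,0;-0.002,0,0,0,0,0,0",
)

```text
time: 18.23
eef_pos: [0.4635, -0.1736, 0.0889]
tcp_rot: [0.02, 1.0, 0.0, 0.0]
contact_force: [-0.6, 0.2, -0.4]
opening: -0.001
finger_force: 0.1
```

Call:
move_tool(
  rows="-0.001,0,0,0,0,0,0;-0.002,0,0,0,0,0,0;-0.002,0,0,0,0,0,0",
)

```text
time: 18.6
eef_pos: [0.4643, -0.1735, 0.0888]
tcp_rot: [0.02, 1.0, 0.0, -0.002]
contact_force: [-5.9, -0.1, 3.2]
opening: -0.001
finger_force: 2.9
```

```bash
python3 -c "
from h import *
s=ctrl.get_state();print(s['contact_force'],s['wrist_torque'])"
```

```text
[-5.94306586 -0.06619401  3.15087902] [-0.02020162  0.77917034  0.00119081]
```

The end stop is felt at TCP x 0.4643, where 0.4645 was expected. One more small press, then back off and check.

Call:
move_tool(
  rows="-0.001,0,0,0,0,0,0;-0.001,0,0,0,0,0,0;0.01,0,0,0,0,0,0;0.03,0,0,0,0,0,0;0.05,0,0,0,0,0,0;0.055,0,-0.04,0,0,0,0;0.055,0,-0.1,0,0,0,0;0.055,0,-0.16,0,0,0,0;0.055,0,-0.2,0,0,0,0;0.055,0,-0.2,0,0,0,0",
)

```text
time: 19.85
eef_pos: [0.4121, -0.1726, 0.2934]
tcp_rot: [0.02, 1.0, -0.003, 0.004]
contact_force: [-0.2, -0.5, -0.1]
opening: 0.002
finger_force: 0.0
```

```bash
python3 - <<'E'
from h import *
r=ctrl.read_camera("scene");p=r["pixels"][:,:,::-1][210:360,210:410]
cv2.imwrite("pics/s7.png",cv2.resize(p,(800,600),interpolation=cv2.INTER_CUBIC))
for t in ["tray","tray_keeper","rim_nominal","base"]: print(t,[(np.round(d["position"],4),round(d["conf"],2)) for d in ctrl.mark_of("scene",t)][:2])
print("latch",ctrl.recognise("scene","latch")[:1])
E
```

```text
tray [(array([0.1796, 0.3071, 0.0093]), 0.87), (array([ 0.5648, -0.1742,  0.0788]), 0.71)]
tray_keeper [(array([0.1128, 0.3476, 0.0257]), 0.83), (array([ 0.4898, -0.1743,  0.0984]), 0.63)]
rim_nominal []
base []
latch [{'position': [0.4855, -0.1753, 0.1204], 'conf': 0.74}]
```

View pics/s7.png

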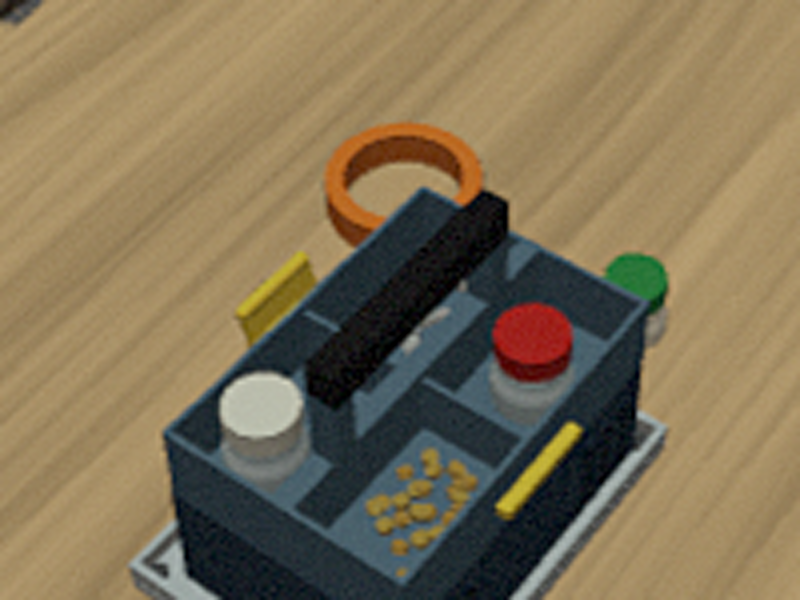

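The latch now stands upright against the tray wall, with its top edge at crop (240,317)-(305,257). The tray and jars sit level. One numeric check of that edge.

```bash
python3 - <<'E'
from h import *
r=ctrl.read_camera("scene")
print(ray(r,[(210+272/4,210+287/4)],.128))
for a in (0,.08,.2):
    print(a,proj(r,[[.4845-.08*np.sin(a)-.009*np.cos(a),-.1735,.048+.08*np.cos(a)-.009*np.sin(a)]]))
E
```

```text
[[ 0.48397222 -0.17720517  0.128     ]]
0 [[275.8043161  278.82321931]]
0.08 [[273.3344216  277.83554903]]
0.2 [[269.7773729  276.72822952]]
```

```bash
python3 -c "
from plant import ctrl
print(ctrl.sign_off())"
```

```text
the job is handed in; nothing more can be done
None
```

The tray is home on the case with all four lugs in their sockets and both jars upright, the latch is pushed closed to its end stop, and the gripper is clear; I handed the job in at about 20 s, but sign-off returned no verdict.

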